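# Locate a tube offcut in a fit-up jig

### The job

Set up the loose square tube in the blue fit-up jig by pushing only, never lifting it off the bench: its long side flush against the fence and its end against the fixed end stop. Push the yellow sliding stop along the fence until it touches the tube's free end, and leave the slug, the nut and the gusset plate where they are.

Things in the scene. Friction and masses are not known exactly. Their poses are not given: they have to be found in the camera images.
- fit_up_jig: blue L-shaped jig fixed to the bench, turned by -0.38 to 0.02 rad. Origin: on the bench at the foot of the fence's front face; x points away from the robot through the fence, y along it (to the robot's left), z up. The fence is a bar from y = -140 to +124 mm, 24 mm thick (x 0 to +24), 22 mm high, with a 4 mm rail on top; the tube goes against its front face, x = 0
- seat (a point): point of the jig on the bench where the centre of the tube's underside lies when the tube is home: x = -15, y = +55 mm in the jig, axes as the jig's. The fixed end stop is a blue block at the fence's left (+y) end, 22 mm high, y 100 to 124 mm in the jig, reaching 61 mm in front of the fence; the tube's end goes against its face y = +100 mm
- tube: loose steel square tube offcut, 30 x 90 x 30 mm, about 0.25 kg, lying on the bench between the fence and a black cable (fixed, up to 20 mm high there), askew to the fence by up to 0.45 rad, between the planes of the two stops' faces. Origin: centre of its underside; its long direction is its y axis, z up. Either end may go to the fixed stop
- slide_stop (a joint): travel in m of the yellow sliding stop along the fence towards the fixed end stop: its face stands at y = -90 mm + travel in the jig. Starts at 0 to 0.02; touches the tube at 0.100 when the tube is home; mechanical limit 0.112. It moves with about 2.5 N (friction) and stays where it is left
- slide_push (a point): centre of the yellow sliding stop's outer (-y) face, 30 mm above the bench, 30 mm in front of the fence: push here along the jig's +y. The stop is an upright plate 20 mm thick (y), 4 to 56 mm in front of the fence, 4 to 46 mm above the bench, with a saddle up to 41 mm high over the fence. Axes as the jig's
- slide_face (a point): point on the sliding stop's face that meets the tube, 15 mm above the bench, 20 mm in +y from the outer face. Axes as the jig's. Beware: about 0.25 m to the right of and nearer than the sliding stop, a fixed welding torch on a stand, with its cable, rises to 0.2 m (about x = 0.47, y = -0.45); pass well above it
- slug: loose bystander: round steel slug, 35 mm across, 26 mm high, upright; origin at the centre of its underside. Leave it alone
- nut: loose bystander: hexagon nut, 27 mm wide, 13 mm high; origin at the centre of its underside. Leave it alone
- flat_gusset: loose bystander: triangular steel gusset plate, 60 x 60 x 8 mm, lying flat; origin at the centre of its underside. Leave it alone

How it is judged:
By the outcome, as a careful person would: the job done as asked, in the order asked, and still so for the second after the job is handed in, with the robot touching nothing.
It also fails if it takes over 38 s, if anything falls off the work surface, if the arm or the gripper's body presses on something with over 40 N, if the wrist force passes 120 N, or if a joint passes its speed limit or range.

### The arm

A 6-joint arm with a two-finger parallel gripper is mounted at the origin on the work surface; the furniture and walls round the work are solid. World frame = base frame: x ahead of the robot, y to its left, z up, the work surface at z = 0. Lengths are in m, angles in rad, forces in N, time in s.
With the tool pointing down it reaches from about 0.35 to 0.85 m from the base axis. Payload 8.1 kg.
Tool frame: the origin (TCP) lies on the centre line of the jaws, within the pads' length; the fingertips stand 8 mm ahead of it and the grasp point (between the pads) lies 11 mm behind it; z points along the fingers, y is the line along which they close (so a half turn about z gives the same grasp; the last joint's range is limited). The gripper opens to 93 mm and grips with 3 to 60 N. Pads are 15 mm wide; open, the fingers measure 128 mm over their backs; the gripper's body (75 mm by 188 mm) begins 65 mm behind the grasp point.
Start: joints at [-1.285, 0.13, 1.488, -0, 1.523, -0.085], TCP at [0.217, -0.559, 0.227] pointing down, gripper open.
Joint ranges: [-2.96, 2.96], [-0.89, 2.26], [0.02, 2.5], [-1.34, 4.48], [0, 2.73], [-2.66, 2.66]. Speed limits (rad/s): [2.39, 2.39, 2.79, 3.14, 3.14, 3.14].

### API

Orientations are given as a 3x3 rotation matrix whose columns are the frame's x, y, z axes.
In Python, from workcell import telemetry, eyes, finish_job gives the robot as it stands.
- The arm moves only by the shell command python3 -m creep 'ROWS' [FORCE]. ROWS is JSON, a list that holds one entry, the list of rows, each a list of 7 numbers: the shift along the tool's x, y, z each as a share of 1 m, from -1 to 1, then the turn, a rotation vector about the tool's x, y, z each as a share of 180 degrees, from -1 to 1, then the closure, from -1 (fully open) to 1 (shut). A call has 1 to 20 rows; each row is the pose to reach, as a shift and turn from the pose commanded when the call began, along the tool's axes at that moment, turning the shorter way round; what a row does not reach only later rows make up. A row lasts 1/12 s, in which the tool goes at most 41.7 mm and 7.16 degrees, less where a joint would pass 70% of its speed; a pose out of reach is approached as far as the arm can. A call with a number of a shift or a turn outside -1 to 1 is refused whole. A call with a gripper value outside its range is refused whole. The fingers move at their own pace and stop on an object; FORCE is the grip in N (left out, the last holds). Time passes only in rows, so rows that repeat a pose let the fingers close. It gives the time, the measured TCP pose, the force, the opening and the grip force at its end, in the units of the state.
- telemetry.get_obs(): the state, without advancing time (a new reading comes with each control period).
- eyes.read_camera(name): name is "scene" or "top" or "wrist"; returns a dict with "pixels" (480x640x3 uint8, blue, green, red), "depth" (480x640 float32, m along the optical axis (not along the pixel's ray), 0 where there is no reading), "K" (3x3 intrinsics, pixels), "rvec" (rotation vector, rad) and "tvec" (3), from world to camera coordinates, as OpenCV has them; the wrist camera has in their place "mount" (4x4, takes a point from camera to tool coordinates, whose origin is the TCP and whose axes are the flange's). Camera axes: x right, y down, z forward; pixel columns grow to the right and rows downward; lengths in m; the calibration is good to about 2 mm. A picture is of the moment at which its call begins: read the wrist's pose just before it.
- finish_job(): hands the job in; it is judged then, once.
Trained networks look in a picture, given as the dict that the camera call returned (one of the last four; its "shot" number tells which), for a name from the list of things; names that differ only in an ending like _2 or _b are one class to them, and where a whole thing is asked for, a point or a joint stands for the part that bears it (a point fixed in the world has none). Each returns a list of dicts, best first, with "confidence" (0 to 1); they miss things now and then, are a little off and sometimes report something else, mostly with a low value. They report only what shows in the picture. A call takes as long as a camera call.
- eyes.cut_out(picture, target): "pixels" (480x640 bool, what is visible of it) and "pixel" ([column, row] in pixels, amid what is visible of it).
- eyes.landmark_of(picture, target): "pixel" ([column, row] in pixels: a listed point, or the origin of a listed thing).
The state is a dict: "time_s": time; "joints": joint angles; "qvel": joint speeds; "joint_efforts": joint torques, N m; "eef_pos": TCP position; "ee_rot": TCP orientation; "contact_force": force on the tool from outside, world axes, zero at the start; "torque": the same for the moment, N m; "opening": finger opening in m; "grip_force": force on a finger pad.
Only numpy, scipy, OpenCV 4.12 (cv2) and the standard library are available. Lean on these libraries where they do the work, as an engineer would, in place of code of your own. Each camera call takes 0.05 s, during which the arm holds its last target. There are 200 camera calls.

## Working session

There is one attempt and no reset: what is moved stays moved. The work goes in short steps, Python scripts to look and compute and a shell command to move; the robot and the scene stay as the last step left them, time stands still between calls to the robot, and variables do not carry over. Pictures are saved under pics/ and viewed, at most 10 in all, crops included, and the job is handed in when it is done.

```bash
mkdir -p pics; ls; cat > h.py <<'E'
import numpy as np, cv2
from workcell import telemetry, eyes
def cam(n): return eyes.read_camera(n)
def Rt(p):
    if "mount" in p:
        raise ValueError
    return cv2.Rodrigues(np.array(p["rvec"],float))[0], np.array(p["tvec"],float).ravel()
def cloud(p):
    K=np.array(p["K"]);d=p["depth"];v,u=np.indices(d.shape)
    c=np.stack([(u-K[0,2])/K[0,0]*d,(v-K[1,2])/K[1,1]*d,d],-1)
    R,t=Rt(p); w=(c-t)@R; w[d==0]=np.nan; return w
def onplane(p,px,z):
    K=np.array(p["K"]);R,t=Rt(p);r=R.T@np.linalg.inv(K)@[px[0],px[1],1];o=-R.T@t
    return o+r*(z-o[2])/r[2]
def proj(p,X):
    R,t=Rt(p);return cv2.projectPoints(np.array(X,float).reshape(-1,1,3),R,t,np.array(p["K"],float),None)[0].reshape(-1,2)
E
python3 - <<'E'
from h import *
s=telemetry.get_obs();print(s["time_s"],s["eef_pos"],np.round(s["ee_rot"],3),s["opening"])
for n in("top","scene"):
    p=cam(n);cv2.imwrite(f"pics/{n}0.png",p["pixels"]);W=cloud(p)
    R,t=Rt(p);print(n,"campos",-R.T@t)
    for k in["fit_up_jig","tube","slide_stop","slug","nut","flat_gusset"]:
        for c in eyes.cut_out(p,k)[:1]:
            m=c["pixels"];w=W[m];print(k,round(c["confidence"],2),c["pixel"],m.sum(),np.round(np.nanmedian(w,0),3),np.round(np.nanpercentile(w,95,axis=0),3))
    for k in["fit_up_jig","tube","seat","slide_push","slide_face","slug","nut","flat_gusset"]:
        z={"slide_push":.03,"slide_face":.015}.get(k,0)
        for c in eyes.landmark_of(p,k)[:1]: print(" lm",k,round(c["confidence"],2),c["pixel"],np.round(onplane(p,c["pixel"],z),3))
E
```

```text
pics
0.0 [ 0.21729136 -0.55867924  0.22561168] [[ 0.932  0.362 -0.   ]
 [ 0.362 -0.932  0.002]
 [ 0.    -0.002 -1.   ]] 0.09318811701067138
top campos [ 0.33577159 -0.19801218  0.99821204]
fit_up_jig 0.62 [303.8, 151.7] 3525 [ 0.697 -0.15   0.022] [ 0.737 -0.022  0.045]
slide_stop 0.62 [352.5, 173.1] 691 [ 0.651 -0.23   0.042] [ 0.695 -0.214  0.047]
slug 0.83 [426.7, 175.7] 413 [ 0.654 -0.359  0.025] [ 0.67  -0.345  0.028]
nut 0.42 [341.1, 211.1] 168 [ 0.598 -0.218  0.011] [ 0.608 -0.208  0.015]
flat_gusset 0.71 [298.3, 325.3] 956 [ 0.41  -0.148  0.007] [ 0.434 -0.115  0.01 ]
 lm fit_up_jig 0.82 [298.1, 155.8] [ 0.7   -0.142  0.   ]
 lm seat 0.63 [263.7, 156.5] [ 0.699 -0.083  0.   ]
 lm slide_push 0.8 [351.8, 183.8] [ 0.64  -0.234  0.03 ]
 lm slide_face 0.77 [342.7, 184.9] [ 0.643 -0.219  0.015]
 lm nut 0.6 [341.4, 217.1] [ 0.591 -0.217  0.   ]
 lm flat_gusset 0.8 [294.7, 321.7] [ 0.416 -0.141  0.   ]
scene campos [-0.02524901 -0.51764441  0.56554958]
fit_up_jig 0.78 [370.9, 207.6] 3325 [ 0.689 -0.173  0.021] [ 0.731 -0.024  0.045]
tube 0.74 [312.1, 215.2] 1213 [ 0.63  -0.103  0.026] [ 0.652 -0.055  0.031]
slide_stop 0.97 [386.8, 225.7] 983 [ 0.64  -0.231  0.035] [ 0.689 -0.214  0.046]
slug 0.54 [470.6, 247.0] 88 [ 0.666 -0.362  0.026] [ 0.673 -0.35   0.028]
nut 0.59 [363.9, 257.1] 239 [ 0.592 -0.22   0.01 ] [ 0.607 -0.208  0.014]
flat_gusset 0.64 [255.4, 311.5] 1126 [ 0.407 -0.151  0.008] [ 0.434 -0.114  0.009]
 lm fit_up_jig 0.86 [354.8, 208.6] [ 0.71  -0.138  0.   ]
 lm tube 0.62 [312.4, 219.8] [ 0.644 -0.091  0.   ]
 lm seat 0.69 [325.4, 201.6] [ 0.704 -0.082  0.   ]
 lm slide_push 0.56 [387.3, 232.0] [ 0.638 -0.234  0.03 ]
 lm slide_face 0.57 [376.3, 234.4] [ 0.642 -0.213  0.015]
 lm slug 0.54 [467.4, 261.0] [ 0.667 -0.359  0.   ]
 lm nut 0.81 [364.6, 260.2] [ 0.591 -0.219  0.   ]
 lm flat_gusset 0.89 [258.3, 311.3] [ 0.417 -0.14   0.   ]
```

```bash
python3 - <<'E'
import cv2
i=cv2.imread("pics/top0.png");cv2.imwrite("pics/topc.png",cv2.resize(i[90:290,180:446],None,fx=3,fy=3,interpolation=2))
E
```

```text
(no output)
```

View pics/topc.png

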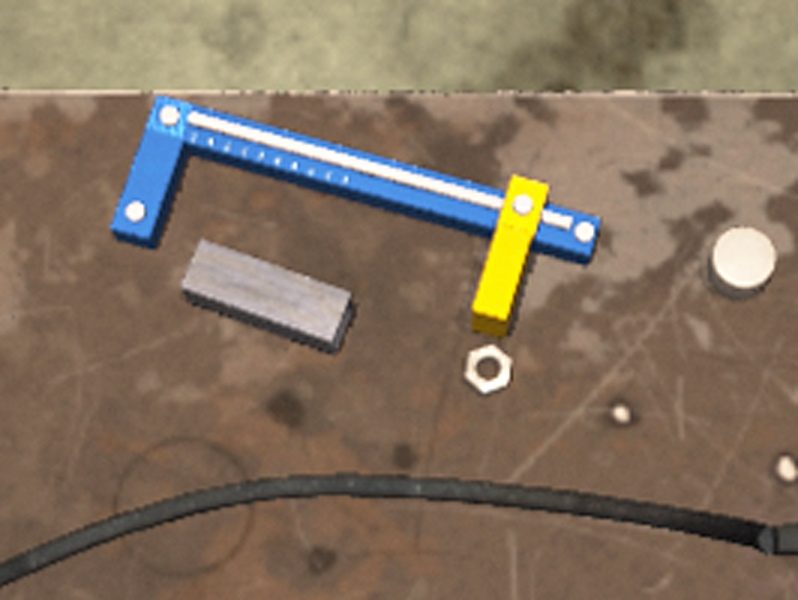

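View pics/scene0.png

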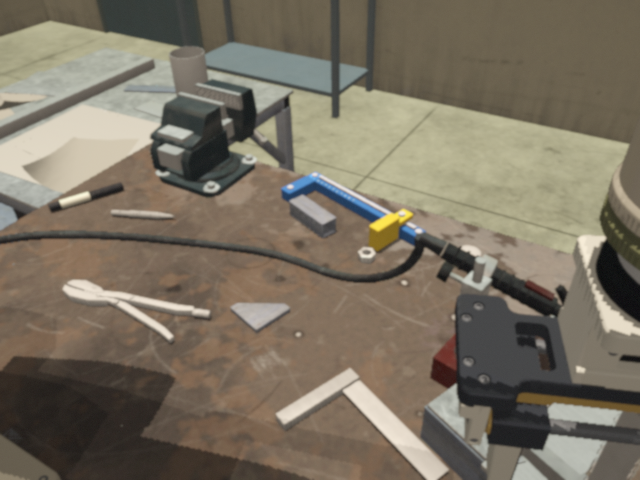

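The top crop shows the blue jig turned by about -0.25 rad, with its fixed stop at crop (150,180). The tube lies at (268,295), 20–30 mm in front of the fence, and the yellow stop is at (510,255). The nut is at (488,369), just in front of the yellow stop, and the cable runs below all of them. Next I'll fit the poses.

```bash
cat > fit.py <<'E'
from h import *
from scipy.optimize import minimize
def jigfit(p):
    W=cloud(p);hsv=cv2.cvtColor(p["pixels"],cv2.COLOR_BGR2HSV)
    b=(hsv[...,0]>95)&(hsv[...,0]<125)&(hsv[...,1]>140)&(W[...,0]>.5)&(W[...,0]<.85)&(abs(W[...,1]+.15)<.25)
    m=b&(W[...,2]>.016)&(W[...,2]<.032)
    P=W[m][:,:2]
    m2=cv2.dilate(m.astype(np.uint8),np.ones((2,2)))
    # union of two rects in the jig frame: signed distance of points; + area coverage
    def sd(q,x0,x1,y0,y1):
        return np.maximum(np.maximum(x0-q[:,0],q[:,0]-x1),np.maximum(y0-q[:,1],q[:,1]-y1))
    g=np.stack(np.meshgrid(np.arange(-.061,.024,.003),np.arange(-.14,.124,.003),indexing="ij"),-1).reshape(-1,2)
    g=g[((g[:,0]>0)&(g[:,1]>-.05))|(g[:,1]>.1)]
    from scipy.spatial import cKDTree
    W_=W[(b)&(W[...,2]>.012)][:,:2]; T=cKDTree(P)
    def cost(v):
        c,s=np.cos(v[2]),np.sin(v[2]);R=np.array([[c,-s],[s,c]])
        q=(P-v[:2])@R
        d=np.clip(np.minimum(sd(q,0,.024,-.14,.124),sd(q,-.061,.024,.1,.124)),0,.01)
        e=np.clip(T.query(g@R.T+v[:2])[0]-.0012,0,.008)
        return (d**2).mean()*1e6+(e**2).mean()*1e6
    best=min((minimize(cost,[.70,-.14,a],method="Nelder-Mead",options=dict(xatol=1e-5,fatol=1e-4,initial_simplex=[[.70,-.14,a],[.72,-.14,a],[.70,-.12,a],[.70,-.14,a+.1]])) for a in(-.3,-.2)),key=lambda r:r.fun)
    return best.x,best.fun,m.sum()
def tubefit(p,lo=.026,hi=.036):
    W=cloud(p);hsv=cv2.cvtColor(p["pixels"],cv2.COLOR_BGR2HSV)
    m=(W[...,2]>lo)&(W[...,2]<hi)&(hsv[...,1]<90)&(W[...,0]>.55)&(W[...,0]<.75)&(W[...,1]>-.2)&(W[...,1]<-.02)
    m=cv2.morphologyEx(m.astype(np.uint8),cv2.MORPH_OPEN,np.ones((3,3)))
    n,l,st,_=cv2.connectedComponentsWithStats(m)
    if n<2: return None
    m=l==1+np.argmax(st[1:,4]); P=W[m]
    (c,sz,a)=cv2.minAreaRect((P[:,:2]*1000).astype(np.float32))
    bx=cv2.boxPoints((c,sz,a))/1000
    e=[bx[1]-bx[0],bx[2]-bx[1]];L=max(e,key=np.linalg.norm);L=L*np.sign(L[1])
    return np.array(c)/1000,np.arctan2(-L[0],L[1]),np.array(sz),np.median(P[:,2]),m.sum()
def report(p,v=None,J=None):
    if J is None: J=jigfit(p)[0]
    t=tubefit(p);c,s=np.cos(J[2]),np.sin(J[2]);R=np.array([[c,-s],[s,c]])
    print("tube world",np.round(t[0],4),"yaw",round(t[1],3),"size",np.round(t[2],1),"z",round(t[3],3),"| in jig mm",np.round((t[0]-J[:2])@R*1000,1),"rel",round(t[1]-J[2],3))
    return t
E
python3 - <<'E'
from fit import *
for n in("top","scene"):
    p=cam(n);j=jigfit(p);print(n,np.round(j[0],4),j[1:]);report(p,J=j[0])
    W=cloud(p);hsv=cv2.cvtColor(p["pixels"],cv2.COLOR_BGR2HSV)
    m=(hsv[...,0]>20)&(hsv[...,0]<35)&(hsv[...,1]>150)&(W[...,2]>.03)&(W[...,2]<.055)&(W[...,0]>.5)
    v=j[0];c,s=np.cos(v[2]),np.sin(v[2]);q=(W[m][:,:2]-v[:2])@np.array([[c,-s],[s,c]])
    print("yellow in jig",np.round(np.percentile(q,[1,50,99],axis=0)*1000,1).tolist())
    g=W[(W[...,2]>.05)&(W[...,0]>.35)&(W[...,0]<.8)&(abs(W[...,1]+.15)<.45)]
    print("tall",len(g),np.round(g.min(0),3) if len(g) else "",np.round(g.max(0),3) if len(g) else "")
E
```

```text
top [ 0.6971 -0.1423 -0.2886] (np.float64(1.0079574059363814), np.int64(1544))
tube world [ 0.636  -0.0954] yaw -0.352 size [90.3 30.8] z 0.029 | in jig mm [-71.9  27.6] rel -0.064
yellow in jig [[-54.8, -105.2], [-18.6, -95.3], [28.9, -84.9]]
tall 27533 [ 0.35 -0.6   0.05] [0.793 0.226 0.217]
scene [ 0.687  -0.1428 -0.2766] (np.float64(14.921096359019405), np.int64(543))
tube world [ 0.6359 -0.0948] yaw -0.343 size [93.2 33.1] z 0.03 | in jig mm [-62.2  32.2] rel -0.066
yellow in jig [[-47.5, -103.2], [-20.4, -98.5], [35.5, -82.8]]
tall 14291 [ 0.35  -0.597  0.05 ] [0.796 0.226 0.187]
```

```bash
cat > go.py <<'E'
import sys
from h import *
from scipy.spatial.transform import Rotation as Ro
J=np.array([.6971,-.1423,-.2886])
# go.py jx jy z(mm, TCP) [yaw offset deg of tool x from jig x]
def main(a):
    s=telemetry.get_obs();R=np.array(s["ee_rot"]);P=np.array(s["eef_pos"])
    c,sn=np.cos(J[2]),np.sin(J[2]);Jr=np.array([[c,-sn],[sn,c]])
    w=np.r_[Jr@np.array(a[:2])/1000+J[:2],a[2]/1000]
    y=J[2]+np.deg2rad(a[3] if len(a)>3 else 0);x=np.array([np.cos(y),np.sin(y),0]);z=np.array([0,0,-1.])
    T=np.stack([x,np.cross(z,x),z],1)
    print("t",round(s["time_s"],2),"jig now",np.round(Jr.T@(P[:2]-J[:2])*1000,1),"z",round(P[2],4),"F",np.round(s["contact_force"],1),"Fjig",np.round(Jr.T@np.array(s["contact_force"])[:2],1),"op",round(s["opening"],4),"q",np.round(s["joints"],2))
    print("shift",np.round(R.T@(w-P),4),"turn",np.round(Ro.from_matrix(R.T@T).as_rotvec()/np.pi,4),"world",np.round(w,3))
if __name__=="__main__": main([float(v) for v in sys.argv[1:]])
E
python3 go.py -112 30 350
python3 - <<'E'
from fit import *
p=cam("top");W=cloud(p)
J=np.array([.6971,-.1423,-.2886]);c,s=np.cos(J[2]),np.sin(J[2])
g=W[(W[...,2]>.03)&(W[...,0]>.42)&(W[...,0]<.85)&(abs(W[...,1]+.15)<.45)]
for y in np.arange(-.6,.3,.05):
    k=g[(g[:,1]>y)&(g[:,1]<=y+.05)]
    if len(k)>5: print(round(y,2),len(k),"x",np.round([k[:,0].min(),k[:,0].max()],3),"zmax",round(k[:,2].max(),3))
E
```

```text
t 1.6 jig now [-341.2 -536.2] z 0.2266 F [ 0.3 -0.3  0.2] Fjig [ 0.3 -0.2] op 0.093 q [-1.29  0.13  1.49 -0.    1.52 -0.09]
shift [ 0.528  -0.3071 -0.1234] turn [0.     0.     0.2099] world [ 0.598 -0.082  0.35 ]
-0.6 4720 x [0.42  0.626] zmax 0.217
-0.55 3711 x [0.42  0.631] zmax 0.163
-0.5 1895 x [0.42  0.542] zmax 0.16
-0.45 1780 x [0.42  0.495] zmax 0.188
-0.4 776 x [0.424 0.659] zmax 0.178
-0.35 409 x [0.467 0.508] zmax 0.179
-0.3 288 x [0.497 0.695] zmax 0.085
-0.25 694 x [0.513 0.702] zmax 0.05
-0.15 168 x [0.608 0.649] zmax 0.035
-0.1 189 x [0.619 0.735] zmax 0.034
0.1 4487 x [0.421 0.815] zmax 0.152
0.15 4410 x [0.587 0.832] zmax 0.152
0.2 1616 x [0.59  0.819] zmax 0.151
```

```bash
python3 -m creep '[[[0,0,-0.1,0,0,0,0],[0,0,-0.12,0,0,0,0],[0,0,-0.12,0,0,0,0],[0.528,-0.307,-0.12,0,0,0.21,0],[0.528,-0.307,-0.12,0,0,0.21,0],[0.528,-0.307,-0.12,0,0,0.21,0],[0.528,-0.307,-0.12,0,0,0.21,0],[0.528,-0.307,-0.12,0,0,0.21,0],[0.528,-0.307,-0.12,0,0,0.21,0],[0.528,-0.307,-0.12,0,0,0.21,0],[0.528,-0.307,-0.12,0,0,0.21,0],[0.528,-0.307,-0.12,0,0,0.21,0],[0.528,-0.307,-0.12,0,0,0.21,0],[0.528,-0.307,-0.12,0,0,0.21,0],[0.528,-0.307,-0.12,0,0,0.21,0],[0.528,-0.307,-0.12,0,0,0.21,0],[0.528,-0.307,-0.12,0,0,0.21,0],[0.528,-0.307,-0.12,0,0,0.21,0],[0.528,-0.307,-0.12,0,0,0.21,0],[0.528,-0.307,-0.12,0,0,0.21,0]]]' 20; python3 go.py -112 30 19
```

```text
time_s: 3.32
eef_pos: [0.599, -0.0798, 0.3458]
ee_rot: [[0.96, -0.282, -0.001], [-0.282, -0.96, 0.0], [-0.001, 0.0, -1.0]]
contact_force: [-1.0, -1.5, 0.2]
opening: 0.0466
grip_force: 0.0
t 3.32 jig now [-111.8   32. ] z 0.3458 F [-1.  -1.5  0.2] Fjig [-0.5 -1.7] op 0.0466 q [-0.22  0.13  1.28 -0.    1.74  1.64]
shift [2.000e-04 1.900e-03 3.268e-01] turn [0.     0.0004 0.001 ] world [ 0.598 -0.082  0.019]
```

```bash
python3 -m creep '[[[0,0.002,0.3,0,0,0.001,0],[0,0.002,0.3,0,0,0.001,0],[0,0.002,0.3,0,0,0.001,0],[0,0.002,0.3,0,0,0.001,0],[0,0.002,0.3,0,0,0.001,0],[0,0.002,0.3,0,0,0.001,0],[0,0.002,0.3,0,0,0.001,0],[0,0.002,0.31,0,0,0.001,0],[0,0.002,0.32,0,0,0.001,0],[0,0.002,0.326,0,0,0.001,0],[0,0.002,0.326,0,0,0.001,0]]]'; python3 go.py -40 30 19
```

```text
time_s: 4.23
eef_pos: [0.5976, -0.0845, 0.0207]
ee_rot: [[0.957, -0.289, -0.0], [-0.289, -0.957, -0.0], [-0.0, 0.0, -1.0]]
contact_force: [0.8, 0.4, 0.2]
opening: 0.0466
grip_force: 0.0
t 4.23 jig now [-111.8   27.1] z 0.0207 F [0.8 0.4 0.2] Fjig [0.7 0.6] op 0.0466 q [-0.23  0.33  1.65 -0.    1.16  1.64]
shift [ 0.0718 -0.0032  0.0017] turn [ 0.      0.     -0.0014] world [ 0.667 -0.102  0.019]
```

```bash
python3 - <<'E'
from fit import *
p=cam("wrist");cv2.imwrite("pics/w1.png",p["pixels"])
E
```

```text
(no output)
```

View pics/w1.png

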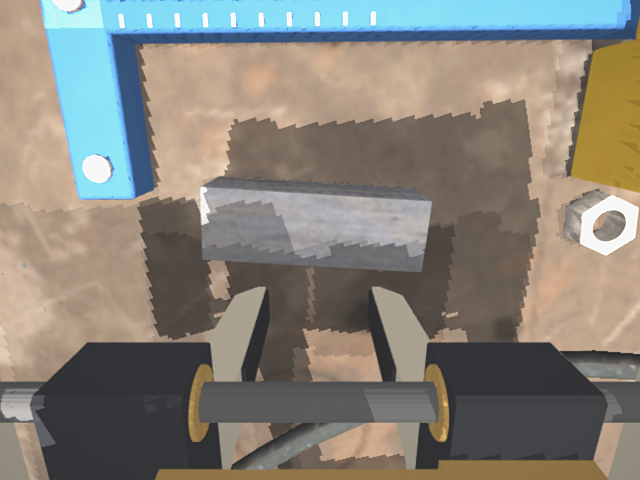

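The wrist view shows the tube at (315,225), centred ahead of the two fingers at (240,310) and (395,310). The fence's edge runs parallel to the tool and the nut at (605,225) is clear. I'll push towards the fence.

```bash
python3 -m creep '[[[0.008,0,0.002,0,0,-0.001,0],[0.014,0,0.002,0,0,-0.001,0],[0.02,0,0.002,0,0,-0.001,0],[0.026,0,0.002,0,0,-0.001,0],[0.032,0,0.002,0,0,-0.001,0],[0.038,0,0.002,0,0,-0.001,0],[0.044,0,0.002,0,0,-0.001,0],[0.05,0,0.002,0,0,-0.001,0],[0.056,0,0.002,0,0,-0.001,0],[0.06,0,0.002,0,0,-0.001,0],[0.063,0,0.002,0,0,-0.001,0],[0.066,0,0.002,0,0,-0.001,0],[0.066,0,0.002,0,0,-0.001,0]]]'; python3 go.py -40 30 19
```

```text
time_s: 5.37
eef_pos: [0.6615, -0.1029, 0.0186]
ee_rot: [[0.959, -0.285, 0.001], [-0.285, -0.959, -0.0], [0.001, -0.0, -1.0]]
contact_force: [0.1, -0.3, 0.3]
opening: 0.0466
grip_force: 0.0
t 5.37 jig now [-45.3  27.7] z 0.0186 F [ 0.1 -0.3  0.3] Fjig [ 0.2 -0.3] op 0.0466 q [-0.23  0.49  1.45 -0.    1.2   1.63]
shift [ 0.0053 -0.0023 -0.0004] turn [-0.     -0.0002 -0.0001] world [ 0.667 -0.102  0.019]
```

```bash
python3 -m creep '[[[0.002,0,0,0,0,0,0],[0.004,0,0,0,0,0,0],[0.006,0,0,0,0,0,0],[0.007,0,0,0,0,0,0],[0.007,0,0,0,0,0,0]]]'; python3 go.py -40 30 19; python3 - <<'E'
from fit import *
p=cam("wrist");cv2.imwrite("pics/w2.png",p["pixels"])
E
```

```text
time_s: 5.78
eef_pos: [0.6679, -0.1048, 0.0185]
ee_rot: [[0.959, -0.285, 0.0], [-0.285, -0.959, -0.0], [0.0, 0.0, -1.0]]
contact_force: [-0.4, 0.3, -0.5]
opening: 0.0461
grip_force: 0.2
t 5.78 jig now [-38.7  27.7] z 0.0185 F [-0.4  0.3 -0.5] Fjig [-0.5  0.1] op 0.0461 q [-0.23  0.5   1.43 -0.    1.21  1.63]
shift [-0.0013 -0.0023 -0.0005] turn [ 0.     -0.0001 -0.0001] world [ 0.667 -0.102  0.019]
```

View pics/w2.png

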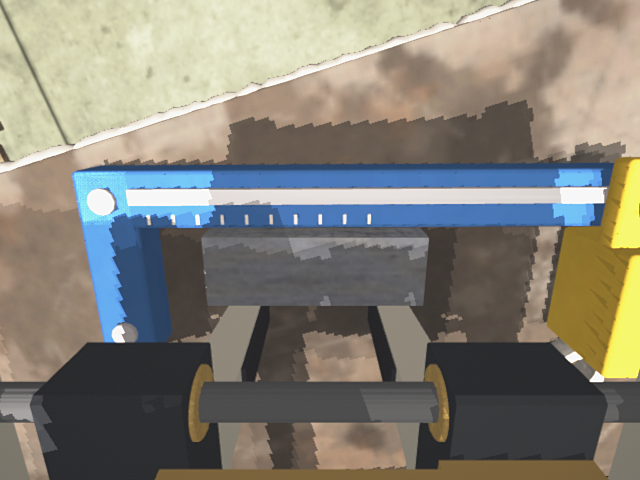

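The tube (205–427, 235–305) is parallel to the fence and within about a millimetre or two of it. I'll keep pushing slowly until there is contact force.

```bash
python3 -m creep '[[[0.001,0,0,0,0,0,0],[0.002,0,0,0,0,0,0],[0.003,0,0,0,0,0,0],[0.003,0,0,0,0,0,0]]]'; python3 go.py -60 30 19
```

```text
time_s: 6.17
eef_pos: [0.6692, -0.1052, 0.0187]
ee_rot: [[0.959, -0.285, -0.003], [-0.285, -0.959, 0.001], [-0.003, 0.0, -1.0]]
contact_force: [-9.8, 0.7, 7.8]
opening: 0.0462
grip_force: 4.9
t 6.17 jig now [-37.3  27.6] z 0.0187 F [-9.8  0.7  7.8] Fjig [-9.6 -2.1] op 0.0462 q [-0.23  0.51  1.42 -0.    1.22  1.63]
shift [-0.0227 -0.0024 -0.0003] turn [0.0001 0.0011 0.    ] world [ 0.648 -0.096  0.019]
```

```bash
python3 -m creep '[[[-0.01,0,0,0,0,0,0],[-0.02,0,0,0,0,0,0],[-0.02,0,-0.04,0,0,0,1],[-0.02,0,-0.06,0,0,0,1],[-0.01,0.0376,-0.06,0,0,0,1],[0.0185,0.0756,-0.06,0,0,0,1],[0.0185,0.0756,-0.06,0,0,0,1],[0.0185,0.0756,-0.06,0,0,0,1],[0.0185,0.0756,-0.06,0,0,0,1]]]'; python3 go.py -16 -48 17; python3 - <<'E'
from fit import *
p=cam("wrist");cv2.imwrite("pics/w3.png",p["pixels"])
E
```

```text
time_s: 6.92
eef_pos: [0.6666, -0.1833, 0.0783]
ee_rot: [[0.958, -0.286, -0.0], [-0.286, -0.958, 0.001], [-0.0, -0.001, -1.0]]
contact_force: [-0.2, 0.9, -0.7]
opening: 0.0046
grip_force: 0.0
t 6.92 jig now [-17.5 -48. ] z 0.0783 F [-0.2  0.9 -0.7] Fjig [-0.5  0.8] op 0.0046 q [-0.34  0.48  1.35  0.    1.32  1.52]
shift [0.0016 0.     0.0613] turn [-0.0002  0.0001 -0.0005] world [ 0.668 -0.184  0.017]
```

View pics/w3.png

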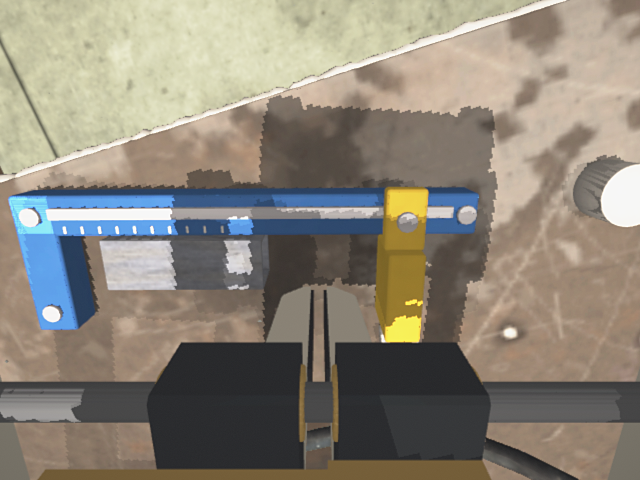

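The closed fingers at (318,310) sit between the tube's free end (267) and the yellow stop (380). I'll go down and push the tube to the end stop.

```bash
python3 -m creep '[[[0.0025,0,0.03,0,0,0,1],[0.0025,0,0.05,0,0,0,1],[0.0025,0,0.06,0,0,0,1],[0.0025,-0.006,0.06,0,0,0,1],[0.0025,-0.011,0.06,0,0,0,1],[0.0025,-0.016,0.06,0,0,0,1],[0.0025,-0.021,0.06,0,0,0,1],[0.0025,-0.026,0.06,0,0,0,1],[0.0025,-0.031,0.06,0,0,0,1],[0.0025,-0.034,0.06,0,0,0,1],[0.0025,-0.034,0.06,0,0,0,1]]]'; python3 go.py -16 -48 17
```

```text
time_s: 7.88
eef_pos: [0.6797, -0.1508, 0.0195]
ee_rot: [[0.959, -0.284, 0.002], [-0.284, -0.959, -0.0], [0.002, -0.0, -1.0]]
contact_force: [0.4, -0.2, -0.3]
opening: 0.0005
grip_force: 0.0
t 7.88 jig now [-14.3 -13.1] z 0.0195 F [ 0.4 -0.2 -0.3] Fjig [ 0.5 -0.1] op 0.0005 q [-0.29  0.55  1.36  0.    1.23  1.57]
shift [-0.0017  0.0349  0.0025] turn [-0.0001 -0.0005  0.    ] world [ 0.668 -0.184  0.017]
```

```bash
python3 -m creep '[[[0,-0.0015,0,0,0,0,1],[0,-0.003,0,0,0,0,1],[0,-0.0045,0,0,0,0,1],[0,-0.0055,0,0,0,0,1],[0,-0.0055,0,0,0,0,1]]]'; python3 go.py -16 -48 17
```

```text
time_s: 8.3
eef_pos: [0.6805, -0.1461, 0.0187]
ee_rot: [[0.959, -0.285, 0.0], [-0.285, -0.959, 0.0], [0.0, -0.0, -1.0]]
contact_force: [-0.5, -1.6, 2.1]
opening: 0.0005
grip_force: 1.4
t 8.3 jig now [-14.9  -8.4] z 0.0187 F [-0.5 -1.6  2.1] Fjig [-0.  -1.6] op 0.0005 q [-0.29  0.55  1.36  0.    1.23  1.57]
shift [-0.0011  0.0396  0.0017] turn [-0.     -0.0001 -0.0001] world [ 0.668 -0.184  0.017]
```

```bash
python3 -m creep '[[[0,-0.001,0,0,0,0,1],[0,-0.002,0,0,0,0,1],[0,-0.003,0,0,0,0,1],[0,-0.004,0,0,0,0,1],[0,-0.004,0,0,0,0,1]]]'; python3 go.py -16 -48 17
```

```text
time_s: 8.72
eef_pos: [0.6816, -0.142, 0.0186]
ee_rot: [[0.959, -0.285, 0.0], [-0.285, -0.959, 0.0], [-0.0, -0.0, -1.0]]
contact_force: [-1.0, -2.3, 3.2]
opening: 0.0006
grip_force: 1.4
t 8.72 jig now [-15.   -4.2] z 0.0186 F [-1.  -2.3  3.2] Fjig [-0.3 -2.5] op 0.0006 q [-0.28  0.55  1.36  0.    1.23  1.58]
shift [-0.001   0.0438  0.0016] turn [-0.  0. -0.] world [ 0.668 -0.184  0.017]
```

```bash
python3 -m creep '[[[0,-0.001,0,0,0,0,1],[0,-0.002,0,0,0,0,1],[0,-0.003,0,0,0,0,1],[0,-0.004,0,0,0,0,1],[0,-0.004,0,0,0,0,1]]]'; python3 go.py -16 -48 17; python3 - <<'E'
from fit import *
p=cam("wrist");cv2.imwrite("pics/w4.png",p["pixels"])
E
```

```text
time_s: 9.13
eef_pos: [0.6821, -0.1409, 0.0186]
ee_rot: [[0.958, -0.286, -0.001], [-0.286, -0.958, -0.003], [0.0, 0.003, -1.0]]
contact_force: [-3.3, -12.6, 2.9]
opening: 0.0005
grip_force: 6.6
t 9.13 jig now [-14.7  -3. ] z 0.0186 F [ -3.3 -12.6   2.9] Fjig [  0.4 -13. ] op 0.0005 q [-0.28  0.55  1.36 -0.    1.23  1.59]
shift [-0.0012  0.045   0.0018] turn [ 0.0011 -0.0001 -0.0004] world [ 0.668 -0.184  0.017]
```

View pics/w4.png

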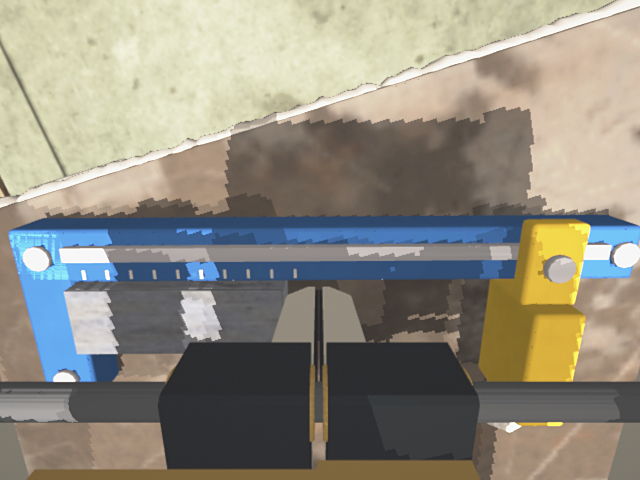

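The tube is hard against the end stop: the push force rose to 13 N. I'll press it once more against the fence.

```bash
python3 -m creep '[[[0,0.006,0,0,0,0,1],[0,0.012,0,0,0,0,1],[0,0.012,-0.035,0,0,0,1],[0,0.012,-0.06,0,0,0,0],[-0.02,-0.02,-0.06,0,0,0,0],[-0.04,-0.052,-0.06,0,0,0,0],[-0.042,-0.052,-0.06,0,0,0,0],[-0.042,-0.052,-0.06,0,0,0,0],[-0.042,-0.052,-0.03,0,0,0,0],[-0.042,-0.052,-0.01,0,0,0,0],[-0.042,-0.052,0,0,0,0,0],[-0.042,-0.052,0,0,0,0,0]]]'; python3 go.py -37 52 18.5
```

```text
time_s: 10.18
eef_pos: [0.6544, -0.0767, 0.0146]
ee_rot: [[0.958, -0.286, -0.006], [-0.286, -0.958, 0.001], [-0.007, 0.0, -1.0]]
contact_force: [0.8, -0.1, -0.0]
opening: 0.0465
grip_force: 0.0
t 10.18 jig now [-59.6  50.7] z 0.0146 F [ 0.8 -0.1 -0. ] Fjig [0.8 0.1] op 0.0465 q [-0.19  0.47  1.48  0.    1.2   1.67]
shift [ 0.0226 -0.0013 -0.0041] turn [ 0.0002  0.0021 -0.0003] world [ 0.676 -0.082  0.018]
```

```bash
python3 -m creep '[[[0.006,0,0,0,0,0,0],[0.012,0,0,0,0,0,0],[0.016,0,0,0,0,0,0],[0.018,0,0,0,0,0,0],[0.02,0,0,0,0,0,0],[0.022,0,0,0,0,0,0],[0.022,0,0,0,0,0,0]]]'; python3 go.py -37 52 18.5
```

```text
time_s: 10.77
eef_pos: [0.676, -0.0821, 0.0196]
ee_rot: [[0.959, -0.284, -0.006], [-0.284, -0.959, 0.002], [-0.006, 0.0, -1.0]]
contact_force: [-18.0, 3.5, 14.1]
opening: 0.0465
grip_force: 9.3
t 10.77 jig now [-37.3  51.7] z 0.0196 F [-18.    3.5  14.1] Fjig [-18.2  -1.8] op 0.0465 q [-0.2   0.52  1.4   0.    1.22  1.66]
shift [ 0.0003 -0.0003  0.0011] turn [0.0001 0.002  0.0002] world [ 0.676 -0.082  0.018]
```

```bash
python3 -m creep '[[[-0.012,0,0,0,0,0,0],[-0.022,0,0,0,0,0,0],[-0.022,0,-0.04,0,0,0,1],[-0.022,0,-0.08,0,0,0,1],[-0.01,0.04,-0.09,0,0,0,1],[0.004,0.08,-0.09,0,0,0,1],[0.004,0.12,-0.09,0,0,0,1],[0.004,0.16,-0.09,0,0,0,1],[0.004,0.187,-0.09,0,0,0,1],[0.004,0.187,-0.09,0,0,0,1],[0.004,0.187,-0.09,0,0,0,1]]]'; python3 go.py -30 -135 28; python3 - <<'E'
from fit import *
p=cam("top");J=np.array([.6971,-.1423,-.2886]);report(p,J=J)
p=cam("wrist");cv2.imwrite("pics/w5.png",p["pixels"])
E
```

```text
time_s: 11.68
eef_pos: [0.6289, -0.2654, 0.1097]
ee_rot: [[0.958, -0.288, 0.002], [-0.288, -0.958, -0.001], [0.002, 0.0, -1.0]]
contact_force: [0.0, 1.2, 0.3]
opening: 0.0005
grip_force: 0.0
t 11.68 jig now [ -30.3 -137.4] z 0.1097 F [0.  1.2 0.3] Fjig [-0.3  1.1] op 0.0005 q [-0.47  0.42  1.36  0.    1.36  1.39]
shift [ 0.0002 -0.0024  0.0817] turn [ 0.     -0.0005 -0.0011] world [ 0.63  -0.263  0.028]
tube world [ 0.7144 -0.047 ] yaw 1.384 size [ 9.3 22.9] z 0.029 | in jig mm [-10.6  96.3] rel 1.672
```

View pics/w5.png

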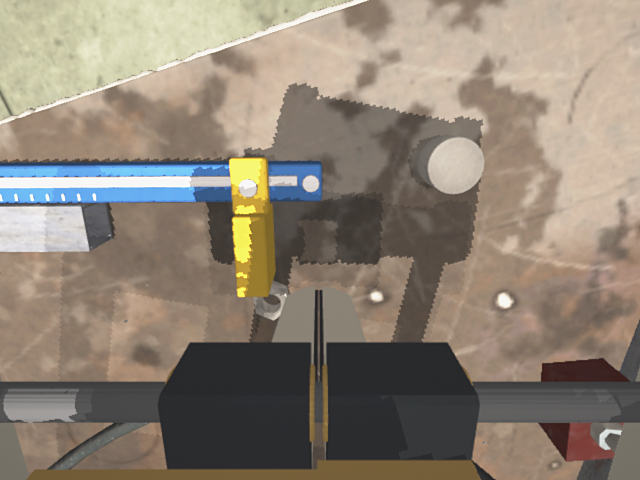

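The yellow stop is at (250,230). The finger at (318,310) is to its right, the slug at (455,165) is clear, and the nut at (270,300) is on the bench in front of the plate, out of the finger's path. I'll go down and push.

```bash
python3 -m creep '[[[0,-0.001,0.04,0,0,-0.001,1],[0,-0.001,0.07,0,0,-0.001,1],[0,-0.001,0.08,0,0,-0.001,1],[0,-0.008,0.081,0,0,-0.001,1],[0,-0.014,0.081,0,0,-0.001,1],[0,-0.02,0.081,0,0,-0.001,1],[0,-0.026,0.081,0,0,-0.001,1],[0,-0.034,0.081,0,0,-0.001,1],[0,-0.042,0.081,0,0,-0.001,1],[0,-0.05,0.081,0,0,-0.001,1],[0,-0.058,0.081,0,0,-0.001,1],[0,-0.066,0.081,0,0,-0.001,1],[0,-0.074,0.081,0,0,-0.001,1],[0,-0.082,0.081,0,0,-0.001,1],[0,-0.088,0.081,0,0,-0.001,1],[0,-0.093,0.081,0,0,-0.001,1],[0,-0.097,0.081,0,0,-0.001,1],[0,-0.1,0.081,0,0,-0.001,1],[0,-0.1,0.081,0,0,-0.001,1]]]'; python3 go.py -30 -23 28
```

```text
time_s: 13.37
eef_pos: [0.6573, -0.1665, 0.0273]
ee_rot: [[0.96, -0.281, -0.001], [-0.281, -0.96, 0.001], [-0.001, -0.001, -1.0]]
contact_force: [-0.3, -0.5, 0.4]
opening: 0.0007
grip_force: 0.0
t 13.37 jig now [-31.3 -34.6] z 0.0273 F [-0.3 -0.5  0.4] Fjig [-0.1 -0.6] op 0.0007 q [-0.32  0.5   1.42  0.    1.23  1.53]
shift [ 0.0013 -0.0116 -0.0007] turn [-0.0002  0.0002  0.001 ] world [ 0.662 -0.156  0.028]
```

```bash
python3 -m creep '[[[0.001,-0.002,0,0,0,0.001,1],[0.001,-0.004,0,0,0,0.001,1],[0.001,-0.006,0,0,0,0.001,1],[0.001,-0.008,0,0,0,0.001,1],[0.001,-0.009,0,0,0,0.001,1],[0.001,-0.009,0,0,0,0.001,1]]]'; python3 go.py -30 -23 28
```

```text
time_s: 13.87
eef_pos: [0.6606, -0.1587, 0.0272]
ee_rot: [[0.959, -0.285, -0.001], [-0.285, -0.959, 0.0], [-0.001, -0.0, -1.0]]
contact_force: [-1.0, 0.1, 0.5]
opening: 0.0007
grip_force: 0.6
t 13.87 jig now [-30.3 -26.1] z 0.0272 F [-1.   0.1  0.5] Fjig [-1.  -0.1] op 0.0007 q [-0.31  0.5   1.41  0.    1.23  1.55]
shift [ 0.0003 -0.0031 -0.0008] turn [-0.0001  0.0002 -0.0001] world [ 0.662 -0.156  0.028]
```

```bash
python3 -m creep '[[[0,-0.001,0,0,0,0,1],[0,-0.002,0,0,0,0,1],[0,-0.003,0,0,0,0,1],[0,-0.004,0,0,0,0,1],[0,-0.004,0,0,0,0,1]]]'; python3 go.py -30 -23 28
```

```text
time_s: 14.28
eef_pos: [0.6614, -0.1569, 0.0274]
ee_rot: [[0.958, -0.285, -0.001], [-0.285, -0.958, -0.002], [-0.0, 0.002, -1.0]]
contact_force: [-4.4, -8.3, -1.9]
opening: 0.0003
grip_force: 4.6
t 14.28 jig now [-30.1 -24.1] z 0.0274 F [-4.4 -8.3 -1.9] Fjig [-1.8 -9.2] op 0.0003 q [-0.31  0.5   1.41 -0.    1.23  1.55]
shift [ 0.0001 -0.0011 -0.0006] turn [ 0.0008  0.0001 -0.0003] world [ 0.662 -0.156  0.028]
```

```bash
python3 -m creep '[[[0,-0.001,0,0,0,0,1],[0,-0.0015,0,0,0,0,1],[0,-0.0015,0,0,0,0,1],[0,0.008,0,0,0,0,1],[0,0.02,0,0,0,0,1],[0,0.03,0,0,0,0,1],[0,0.03,-0.04,0,0,0,1],[0,0.03,-0.08,0,0,0,1],[-0.03,0.03,-0.12,0,0,0,1],[-0.07,0.03,-0.16,0,0,0,1],[-0.11,0.03,-0.2,0,0,0,1],[-0.15,0.03,-0.23,0,0,0,1],[-0.19,0.03,-0.25,0,0,0,1],[-0.19,0.03,-0.25,0,0,0,1],[-0.19,0.03,-0.25,0,0,0,1]]]'; python3 - <<'E'
from fit import *
J=np.array([.6971,-.1423,-.2886]);c,s=np.cos(J[2]),np.sin(J[2]);R=np.array([[c,-s],[s,c]])
for n in("top","scene"):
    p=cam(n);W=cloud(p);hsv=cv2.cvtColor(p["pixels"],cv2.COLOR_BGR2HSV);cv2.imwrite(f"pics/{n}9.png",p["pixels"])
    q=(W[...,:2]-J[:2])@R*1000
    m=(hsv[...,1]<90)&(W[...,2]>.022)&(W[...,2]<.036)&(abs(q[...,0]+20)<30)&(q[...,1]>0)&(q[...,1]<99)
    m&=q[...,0]<-2
    print(n,"tube",m.sum(),np.round(np.percentile(q[m],[1,50,99],axis=0),1).tolist(),cv2.minAreaRect(q[m].astype(np.float32)))
    y=(hsv[...,0]>20)&(hsv[...,0]<35)&(hsv[...,1]>150)&(W[...,2]>.03)&(W[...,2]<.055)&(W[...,0]>.5)
    print("yellow",np.round(np.percentile(q[y],[1,50,99],axis=0),1).tolist())
    for k in("nut","slug","flat_gusset"):
        for d in eyes.cut_out(p,k)[:1]: print(k,np.round(np.nanmedian(W[d["pixels"]],0),3))
i=cv2.imread("pics/top9.png");cv2.imwrite("pics/topc9.png",cv2.resize(i[100:230,200:400],None,fx=4,fy=4,interpolation=2))
E
```

```text
time_s: 15.53
eef_pos: [0.4699, -0.1297, 0.2837]
ee_rot: [[0.959, -0.285, 0.008], [-0.285, -0.959, -0.003], [0.008, 0.0, -1.0]]
contact_force: [-0.5, -0.4, 0.6]
opening: 0.0001
grip_force: 0.0Traceback (most recent call last):
  File "<stdin>", line 8, in <module>
    return _quantile_unchecked(
        a, q, axis, out, overwrite_input, method, keepdims, weights)
    return _ureduce(a,
                    func=_quantile_ureduce_func,
    ...<5 lines>...
                    overwrite_input=overwrite_input,
                    method=method)
    r = func(a, **kwargs)
    result = _quantile(arr,
                       quantiles=q,
    ...<2 lines>...
                       out=out,
                       weights=wgt)
    slices_having_nans = np.isnan(arr[-1, ...])
                                  ~~~^^^^^^^^^
IndexError: index -1 is out of bounds for axis 0 with size 0
```

```bash
python3 -m creep '[[[-0.19,-0.23,-0.07,0,0,0,1],[-0.19,-0.23,-0.07,0,0,0,1],[-0.19,-0.23,-0.07,0,0,0,1],[-0.19,-0.23,-0.07,0,0,0,1],[-0.19,-0.23,-0.07,0,0,0,1],[-0.19,-0.23,-0.07,0,0,0,1],[-0.19,-0.23,-0.07,0,0,0,1],[-0.19,-0.23,-0.07,0,0,0,1],[-0.19,-0.23,-0.07,0,0,0,1],[-0.19,-0.23,-0.07,0,0,0,1]]]'; python3 - <<'E'
from fit import *
J=np.array([.6971,-.1423,-.2886]);c,s=np.cos(J[2]),np.sin(J[2]);R=np.array([[c,-s],[s,c]])
for n in("top","scene"):
    p=cam(n);W=cloud(p);hsv=cv2.cvtColor(p["pixels"],cv2.COLOR_BGR2HSV);cv2.imwrite(f"pics/{n}9.png",p["pixels"])
    q=(W[...,:2]-J[:2])@R*1000
    m=(hsv[...,1]<90)&(W[...,2]>.022)&(W[...,2]<.036)&(abs(q[...,0]+20)<30)&(q[...,1]>0)&(q[...,1]<99)
    m&=q[...,0]<-2
    if m.any(): print(n,"tube",m.sum(),np.round(np.percentile(q[m],[1,50,99],axis=0),1).tolist(),cv2.minAreaRect(q[m].astype(np.float32)))
    y=(hsv[...,0]>20)&(hsv[...,0]<35)&(hsv[...,1]>150)&(W[...,2]>.03)&(W[...,2]<.055)&(W[...,0]>.5)
    if y.any(): print("yellow",np.round(np.percentile(q[y],[1,50,99],axis=0),1).tolist())
    for k in("nut","slug","flat_gusset"):
        for d in eyes.cut_out(p,k)[:1]: print(k,np.round(np.nanmedian(W[d["pixels"]],0),3))
i=cv2.imread("pics/top9.png");cv2.imwrite("pics/topc9.png",cv2.resize(i[100:230,200:400],None,fx=4,fy=4,interpolation=2))
E
```

```text
time_s: 16.42
eef_pos: [0.3552, 0.1453, 0.3471]
ee_rot: [[0.959, -0.282, -0.0], [-0.282, -0.959, -0.0], [-0.0, 0.0, -1.0]]
contact_force: [-0.9, -0.0, -0.3]
opening: 0.0004
grip_force: 0.0
top tube 834 [[-29.9, 14.1], [-16.7, 56.7], [-2.3, 98.2]] ((-16.16427993774414, 56.20149230957031), (28.320526123046875, 85.78384399414062), 0.5178545713424683)
yellow [[-55.1, -10.1], [-19.8, -0.7], [27.9, 10.2]]
nut [ 0.596 -0.22   0.011]
slug [ 0.654 -0.359  0.025]
flat_gusset [ 0.41  -0.148  0.007]
scene tube 429 [[-31.0, 27.9], [-19.7, 63.4], [-2.4, 98.6]] ((-17.078445434570312, 62.21772384643555), (29.779438018798828, 73.38188171386719), 0.24725481867790222)
yellow [[-56.4, -11.0], [-29.4, -7.5], [24.4, 8.0]]
nut [ 0.593 -0.219  0.011]
slug [ 0.665 -0.363  0.026]
flat_gusset [ 0.407 -0.15   0.007]
```

View pics/topc9.png

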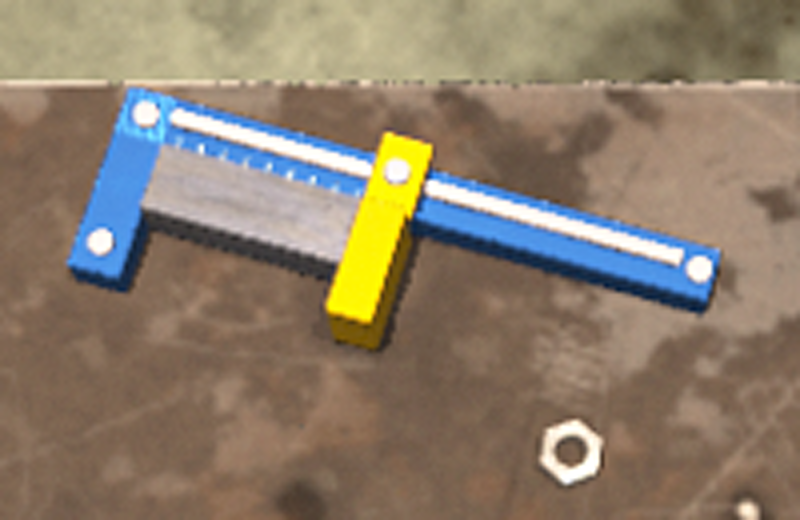

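The tube at (250,210) is flush against the fence and the fixed stop, and the yellow stop at (370,245) touches its free end (face at y = +10 mm). The nut, slug and gusset have not moved.

```bash
python3 -c "
from workcell import finish_job;print(finish_job())"
```

```text
the job is handed in; nothing more can be done
None
```

The tube is home, flush against the fence and the fixed end stop, with the yellow stop touching its free end and the slug, nut and gusset plate unmoved; I handed the job in at about 17 s (the verdict wasn't shown).

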